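# Turn a lens carrier over with the flip fixture

### The job

The lens carrier lies face up on the loading table of the flip fixture. Slide it along the table fully home into the pocket of the hinged flipper plate, then swing the flipper all the way over by its handle rod, with the carrier aboard, so that the carrier drops face down into the nest on the other side. Leave the flipper folded over, resting on its stop, with the carrier lying flat in the nest.

Things in the scene. Friction and masses are not known exactly. Their poses are not given: they have to be found in the camera images.
- flip_fixture: Aluminium fixture, fixed to the bench. Origin: on the bench under the middle of the hinge, which runs along its x at z 40 mm. Flipper and loading table on its -y side, nest on +y, handle rod on -x, z up. Base plate x +-38, y -165 to +90, 8 mm thick. Hinge posts x +-31 to +-37, y +-7, 47 mm tall. Nothing on it above z 50 mm while the flipper lies flat; small loose things stand round it.
- table (a point): Centre of the grey loading table's flat top: x 0, y -120, z 34.5 mm of the fixture. Table x +-44, y -165 to -76 mm. Two guides on it, tops at z 41 mm, funnel from 80 mm apart at y -100 mm to 53 mm apart at y -77 mm, leading to the pocket's mouth.
- flipper (a joint): Flipper hinge, rad: 0 flat on the -y side, pocket up (start); pi folded over the nest; firm stops at both. Friction holds it where it is left; it takes 0.25 N m at most (4 N at the handle). Two keeper fingers at the pocket's +x and -x sides, geared to the hinge, point along its sides at both ends of the swing, reach over the carrier's edges from about 0.3 to 2.8 rad, and let it drop past that.
- pocket (a point): Where a fully seated carrier's centre lies; flipper flat: x 0, y -46, z 37 mm of the fixture. Steel pocket 51.6 mm wide in x (mouth flared to 57), side walls level with the seated carrier's face, ears on them 4.5 mm higher, floor (with a window) at z 34 mm, wall on the hinge side at y -20, no wall on the -y side: the carrier slides in there. A seated carrier's outer edge is at y -70 to -71 mm; the floor ends at -73.
- handle (a point): Middle of the free part of the flipper's black handle rod, 10 mm thick, parallel to the hinge, out of the flipper's front outer corner, x -29 to -73 mm of the fixture. This point: x -56; flipper flat: y -66, z 35 mm. It circles the hinge axis at radius 66 mm and ends at y +66, z 45 mm. 15 mm of rod is free on either side of it; the keeper finger's block reaches out to x -35 mm.
- nest (a point): Where the carrier's centre lies when seated in the nest: x 0, y +48, z 29 mm of the fixture. Nest: walled recess 55 mm (x) by 57 mm (y), ledge at z 26 mm, an opening in its middle for the lens. Its two side walls (tops at z 35 mm) and outer wall (38 mm) lean outward as a lead-in.
- carrier_centre (a point): Centre (half-way up the plate) of the loose lens carrier: square grey plate 50 x 50 x 6 mm, smooth, about 50 g. z points out of its face, on which a black ring 29 mm across with a glass lens stands up to 3 mm proud; the back is flat. Starts face up on the loading table, about 122 mm from the hinge axis, sides within 0.15 rad of the fixture's.

How it is judged (in metres and radians):
On the way, in this order (a step that is already met when the one before it is completed fails the run):
1. the carrier is seated in the pocket of the flat flipper, face up, within 6 mm of fully home (value of joint flipper below 0.1 rad and distance between carrier_centre and pocket below 0.006 m and angle between carrier_centre's own z axis and vertical below 0.12 rad), for 0.1 s.
2. the flipper swings through upright with the carrier held in its pocket (value of joint flipper between 1.2 and 2.2 rad and distance between carrier_centre and pocket below 0.007 m), for 0.05 s.
At the end, for the whole second after the job is handed in: The flipper is folded over (joint above 3.0 rad) and the carrier lies face down and level within 0.12 rad, in the nest: centre within 7 mm of the nest's in plan and at most 3 mm above its seated height (value of joint flipper above 3 rad and horizontal distance between carrier_centre and nest below 0.007 m and z of carrier_centre in the frame of nest below 0.003 m and angle between carrier_centre's own z axis and vertical above 3.02 rad); the robot touches nothing.
It also fails if it takes over 50 s, if anything falls off the work surface, if the arm or the gripper's body presses on something with over 40 N, if the wrist force passes 120 N, or if a joint passes its speed limit or range.

### The arm

A 6-joint arm with a two-finger parallel gripper is mounted at the origin on a cart in front of the work surface, level with it; the furniture and walls round the work are solid. World frame = base frame: x ahead of the robot, y to its left, z up, the work surface at z = 0. Lengths are in mm, angles in rad, forces in N, time in s.
With the tool pointing down it reaches from about 300 to 775 mm from the base axis. Payload 14.6 kg.
Tool frame: the origin (TCP) lies on the centre line of the jaws, within the pads' length; the fingertips stand manip.finger_overhang ahead of it and the grasp point (between the pads) lies 11 mm behind it (manip.finger_overhang is the distance from the TCP to the fingertips, in mm); y points along the fingers, x is the direction in which the jaws open and shut, and the axes are right-handed (so a half turn about y gives the same grasp; the last joint's range is limited). The gripper opens to 94 mm and grips with 3 to 60 N. Pads are 16 mm wide; open, the fingers measure 119 mm over their backs; the gripper's body (75 mm by 177 mm) begins 78 mm behind the grasp point.
Start: joints at [1.066, 0.3, 1.521, -0, 1.321, -0.067], TCP at [233.168, 498.119, 213.446] pointing down, gripper open.
Joint ranges: [-3.03, 3.03], [-0.79, 2.21], [0.23, 2.52], [-1.04, 4.18], [0, 3.07], [-2.55, 2.55]. Speed limits (rad/s): [2.22, 2.22, 2.57, 3.14, 3.14, 3.14].

### API

Orientations are given as [roll, pitch, yaw] about the fixed x, y, z axes, in that order (R = Rz(yaw) Ry(pitch) Rx(roll)).
In Python, from cell import monitor, viewer, ticket, manip gives the robot as it stands.
- The arm moves only by the shell command python3 -m jog 'ROWS' [FORCE]. ROWS is JSON, a list of rows, each an object of numbers: "grip": the finger opening in cm, from 0 to 9.4; "dx", "dy", "dz": the shift along the tool's x, y, z in cm; "spin": the turn about the tool's y in degrees. In form: [{"grip": .., "dx": .., "dy": .., "dz": .., "spin": ..}, ...]. A call has 1 to 20 rows; each row is the pose to reach, as a shift and turn from the pose commanded when the call began, along the tool's axes at that moment; what a row does not reach only later rows make up. A row lasts 1/8 s, in which the tool goes at most 62.5 mm and 10.7 degrees, less where a joint would pass 70% of its speed; a pose out of reach is approached as far as the arm can. A call with a gripper value outside its range is refused whole. The fingers move at their own pace and stop on an object; FORCE is the grip in N (left out, the last holds). Time passes only in rows, so rows that repeat a pose let the fingers close. It gives the time, the measured TCP pose, the force and the opening at its end, in the units of the state.
- monitor.read_state(): the state, without advancing time (a new reading comes with each control period).
- viewer.camera(name): name is "side" or "top" or "wrist"; returns a dict with "color" (420x560x3 uint8, red, green, blue), "vertical_fov" (degrees; the focal length in pixels is half the picture's height over the tangent of half this angle, whatever the lens; pixels are square), "cx", "cy" (the principal point, pixels), "rvec" (rotation vector, rad) and "tvec" (3), from world to camera coordinates, as OpenCV has them. Camera axes: x right, y down, z forward; pixel columns grow to the right and rows downward; lengths in mm; the calibration is good to about 2 mm. A picture is of the moment at which its call begins. There is no depth.
- ticket.sign_off(): hands the job in, once; it reports no verdict.
The state is a dict: "clock": time; "joints": joint angles; "qd": joint speeds; "effort": joint torques, N m; "eef_pos": TCP position; "eef_rot": TCP orientation; "wrist_force": force on the tool from outside, world axes, zero at the start; "moment": the same for the moment, N m; "finger_gap": finger opening in mm.
Only numpy, scipy, OpenCV 4.12 (cv2) and the standard library are available. Lean on these libraries where they do the work, as an engineer would, in place of code of your own. Each camera call takes 0.05 s, during which the arm holds its last target. There are 200 camera calls.

## Working session

There is one attempt and no reset: what is moved stays moved. The work goes in short steps, Python scripts to look and compute and a shell command to move; the robot and the scene stay as the last step left them, time stands still between calls to the robot, and variables do not carry over. Pictures are saved under pics/ and viewed, about 8 in all and at most 12, crops included, and the job is handed in when it is done.

```bash
ls; mkdir -p pics; cat > h.py <<'E'
import numpy as np, cv2
from cell import monitor, viewer, ticket, manip
def shot(n,fn=None):
    c=viewer.camera(n)
    if fn: cv2.imwrite('pics/'+fn,c['color'][:,:,::-1])
    return c
def K(c):
    h,w=c['color'].shape[:2]; f=h/2/np.tan(np.radians(c['vertical_fov'])/2)
    return np.array([[f,0,c['cx']],[0,f,c['cy']],[0,0,1]])
def RT(c): return cv2.Rodrigues(np.array(c['rvec'],float))[0],np.array(c['tvec'],float)
def ray(c,uv,z):
    R,t=RT(c); o=-R.T@t; uv=np.atleast_2d(uv).astype(float)
    d=(np.linalg.inv(K(c))@np.c_[uv,np.ones(len(uv))].T).T@R
    return o+d*((z-o[2])/d[:,2])[:,None]
def proj(c,p):
    R,t=RT(c); q=(R@np.atleast_2d(p).T).T+t; q=(K(c)@q.T).T
    return q[:,:2]/q[:,2:]
E
python3 - <<'E'
from h import *
s=monitor.read_state(); print(s, manip.finger_overhang)
ims=[]
for n in ['top','side','wrist']:
    c=shot(n,n+'0.png'); R,t=RT(c); print(n,c['vertical_fov'],c['cx'],c['cy'],(-R.T@t).round(0)); np.save(n+'0.npy',c,allow_pickle=True)
E
```

```text
pics
{'clock': 0.0, 'joints': array([ 1.06637341e+00,  3.00422885e-01,  1.52159946e+00, -4.32373229e-06,
        1.32067370e+00, -6.66008387e-02]), 'qd': array([-5.92498006e-04, -4.25760131e-04, -2.77152039e-04,  1.48952966e-05,
        5.24347670e-04, -8.60421847e-04]), 'effort': array([ 6.97115302e-04, -5.31828153e+01, -3.52729511e+01,  7.08051352e-02,
        2.45550263e-02, -1.39454842e-04]), 'eef_pos': array([233.06329047, 497.8974356 , 212.90499096]), 'eef_rot': array([-1.57072707e+00,  1.10122842e-03,  1.13297536e+00]), 'wrist_force': array([ 0.83049688,  0.75782992, -0.10365763]), 'moment': array([-0.02709477,  0.00365218, -0.01517002]), 'finger_gap': 93.7514979627775} 8.0
top 57.17502688509147 276.59246879049016 204.30178202018297 [351.   6. 906.]
side 53.442742346127574 277.9387588018524 213.84391116610072 [ 411. -742.  368.]
wrist 61.03497760986983 280.642966262989 212.10664665133862 [167. 530. 385.]
```

View pics/top0.png

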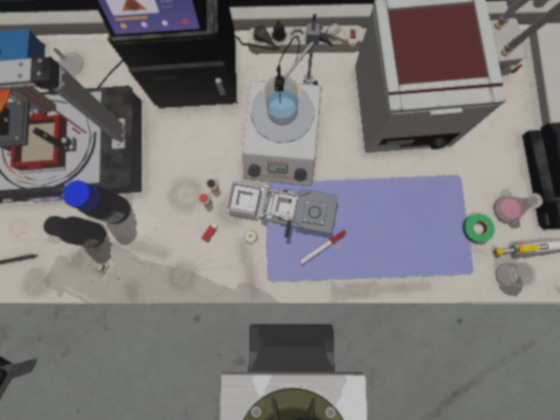

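View pics/side0.png

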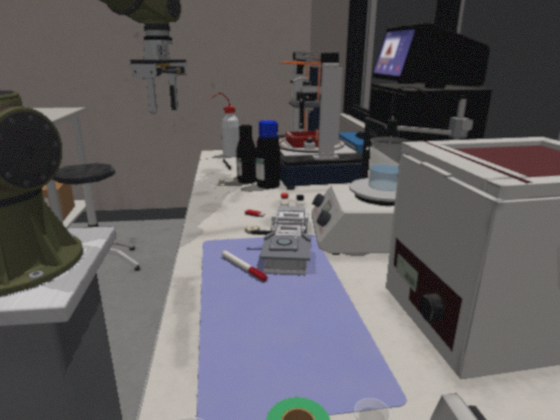

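```bash
python3 - <<'E'
from h import *
a=cv2.imread('pics/top0.png')[165:265,190:350]
cv2.imwrite('pics/c1.png',cv2.resize(a,None,fx=5,fy=5,interpolation=cv2.INTER_CUBIC))
c=np.load('top0.npy',allow_pickle=True).item()
print(ray(c,[[315,212],[283,206],[248,200]],37).round(0))
E
```

```text
[[505. -55.  37.]
 [520.  18.  37.]
 [535.  99.  37.]]
```

View pics/c1.png

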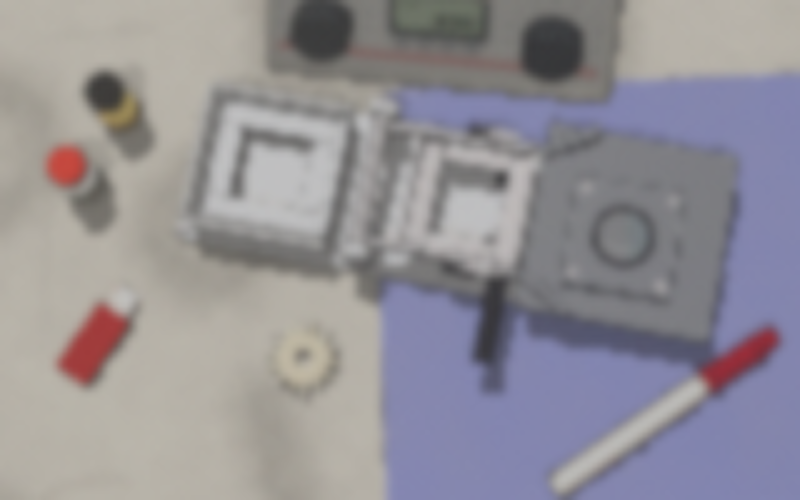

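```bash
cat >> h.py <<'E'
def fit(F,W):
    F=np.array(F,float);W=np.array(W,float);fc=F.mean(0);wc=W.mean(0)
    z=((W-wc)@[1,1j]*np.conj((F-fc)@[1,1j])).sum();a=np.angle(z)
    R=np.array([[np.cos(a),-np.sin(a)],[np.sin(a),np.cos(a)]]);t=wc-R@fc
    return a,t,np.linalg.norm(F@R.T+t-W,axis=1)
def move(target,yaw):
    "shift to TCP target in tool axes, cm and deg"
    s=monitor.read_state();p=s['eef_pos'];from scipy.spatial.transform import Rotation as Ro
    R=Ro.from_euler('xyz',s['eef_rot']).as_matrix()
    d=R.T@(np.array(target)-p)/10; y0=np.arctan2(R[1,0],R[0,0])
    print('now',p.round(1),'yaw',y0.round(4),'F',s['wrist_force'].round(1),'d(cm)',d.round(2),'spin',np.degrees(y0-yaw).round(2),'clk',s['clock'])
E
python3 - <<'E'
from h import *
c=np.load('top0.npy',allow_pickle=True).item()
px=np.array([[552,122],[738,152],[712,342]])/5+[190,165]
W=ray(c,px,34.5); print(W.round(1))
a,t,r=fit([[44,-76],[44,-165],[-44,-165]],W[:,:2]); print(a,t,r)
R=np.array([[np.cos(a),-np.sin(a)],[np.sin(a),np.cos(a)]])
for n,p,z in [('carrier',np.array([622,235]),43),('rod end',[485,360],35),('bobbin',[305,357],8)]:
    w=ray(c,np.array(p)/5+[190,165],z)[0]; print(n,w.round(0),((w[:2]-t)@R).round(1))
# balance front height: top edge pixel in top view assuming z, check with side view
s=np.load('side0.npy',allow_pickle=True).item()
for z in (0,40,60,80): 
    w=ray(c,np.array([[270,70],[610,100]])/5+[190,165],z); print(z,w.round(0),proj(s,w).round(0))
move([*(R@[0,-140]+t),200],a)
E
```

```text
[[ 559.1  -22.2   34.5]
 [ 544.  -107.6   34.5]
 [ 456.1  -93.    34.5]]
-0.179578400582261 [529.5002497  61.4978266] [1.09344706 1.28602154 0.60368832]
carrier [504. -53.  43.] [  -4.6 -117.1]
rod end [449.  10.  35.] [-70.4 -65.4]
bobbin [454.  94.   8.] [-80.6  18.5]
0 [[595. 113.   0.]
 [578. -51.   0.]] [[313. 225.]
 [322. 259.]]
40 [[584. 109.  40.]
 [568. -49.  40.]] [[310. 209.]
 [317. 239.]]
60 [[579. 106.  60.]
 [563. -48.  60.]] [[308. 201.]
 [315. 229.]]
80 [[573. 104.  80.]
 [558. -46.  80.]] [[306. 193.]
 [312. 219.]]
now [233.1 498.  213. ] yaw 1.133 F [ 0.4 -0.1  0.1] d(cm) [-40.5    1.33 -48.93] spin 75.21 clk 0.15
```

```bash
python3 - <<'E'
from h import *
c=np.load('top0.npy',allow_pickle=True).item(); s=np.load('side0.npy',allow_pickle=True).item()
def tri(a,b):
    P=[K(k)@np.c_[RT(k)] for k in (c,s)]
    X=cv2.triangulatePoints(*P,np.array(a,float),np.array(b,float)); return (X[:3]/X[3]).T.round(0)
print('cap',tri([80,193],[268,124]),'black bottle',tri([60,226],[246,127]),'balance plate right edge',tri([314,110],[402,187]),'beaker',tri([283,100],[388,166]), 'balance front left top', tri([248,172],[318,200]))
E
```

```text
cap [[522. 416. 179.]] black bottle [[461. 458. 164.]] balance plate right edge [[715. -52. 136.]] beaker [[719.  16. 160.]] balance front left top [[597.  97.  65.]]
```

```bash
python3 -m jog '[{"grip":2,"dx":0,"dy":-6,"dz":0},{"grip":2,"dx":0,"dy":-10,"dz":0},{"grip":2,"dx":-5,"dy":-10,"dz":-5,"spin":10},{"grip":2,"dx":-9,"dy":-10,"dz":-9,"spin":20},{"grip":2,"dx":-13,"dy":-10,"dz":-14,"spin":30},{"grip":2,"dx":-17,"dy":-10,"dz":-19,"spin":40},{"grip":2,"dx":-21,"dy":-10,"dz":-24,"spin":50},{"grip":2,"dx":-25,"dy":-10,"dz":-29,"spin":60},{"grip":2,"dx":-29,"dy":-10,"dz":-34,"spin":70},{"grip":2,"dx":-33,"dy":-7,"dz":-39,"spin":75},{"grip":2,"dx":-37,"dy":-4,"dz":-44,"spin":75},{"grip":2,"dx":-40.5,"dy":1,"dz":-49,"spin":75},{"grip":2,"dx":-40.5,"dy":1,"dz":-49,"spin":75},{"grip":2,"dx":-40.5,"dy":1,"dz":-49,"spin":75},{"grip":2,"dx":-40.5,"dy":1,"dz":-49,"spin":75},{"grip":2,"dx":-40.5,"dy":1,"dz":-49,"spin":75}]' 10; python3 - <<'E'
from h import *
c=shot('wrist','w1.png'); np.save('w1.npy',c,allow_pickle=True); R,t=RT(c); print((-R.T@t).round(1))
E
```

```text
[167.4 529.9 385.5]validation failed for argument at $[0]...
```

View pics/w1.png

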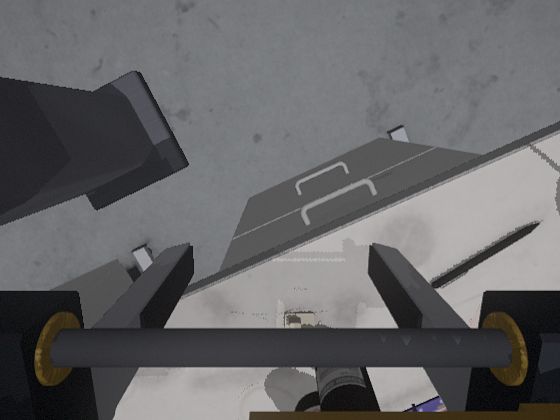

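The move was refused (each row likely needs all keys), so the picture shows only the start view: floor, the fingers at (170,270) and (390,280). I'll resend with every key.

```bash
python3 -m jog '[{"grip":2,"dx":0,"dy":-6,"dz":0,"spin":0},{"grip":2,"dx":0,"dy":-10,"dz":0,"spin":0},{"grip":2,"dx":-5,"dy":-10,"dz":-5,"spin":10},{"grip":2,"dx":-9,"dy":-10,"dz":-9,"spin":20},{"grip":2,"dx":-13,"dy":-10,"dz":-14,"spin":30},{"grip":2,"dx":-17,"dy":-10,"dz":-19,"spin":40},{"grip":2,"dx":-21,"dy":-10,"dz":-24,"spin":50},{"grip":2,"dx":-25,"dy":-10,"dz":-29,"spin":60},{"grip":2,"dx":-29,"dy":-10,"dz":-34,"spin":70},{"grip":2,"dx":-33,"dy":-7,"dz":-39,"spin":75},{"grip":2,"dx":-37,"dy":-4,"dz":-44,"spin":75},{"grip":2,"dx":-40.5,"dy":1,"dz":-49,"spin":75},{"grip":2,"dx":-40.5,"dy":1,"dz":-49,"spin":75},{"grip":2,"dx":-40.5,"dy":1,"dz":-49,"spin":75},{"grip":2,"dx":-40.5,"dy":1,"dz":-49,"spin":75},{"grip":2,"dx":-40.5,"dy":1,"dz":-49,"spin":75}]' 10 && python3 - <<'E'
from h import *
c=shot('wrist','w2.png'); np.save('w2.npy',c,allow_pickle=True); R,t=RT(c); print((-R.T@t).round(1))
E
```

```text
clock: 2.2
eef_pos: [505.3, -75.6, 204.5]
eef_rot: [-1.571, -0.002, -0.175]
wrist_force: [-0.4, -0.2, -0.3]
finger_gap: 20.2
[517.2  -3.3 377. ]
```

View pics/w2.png

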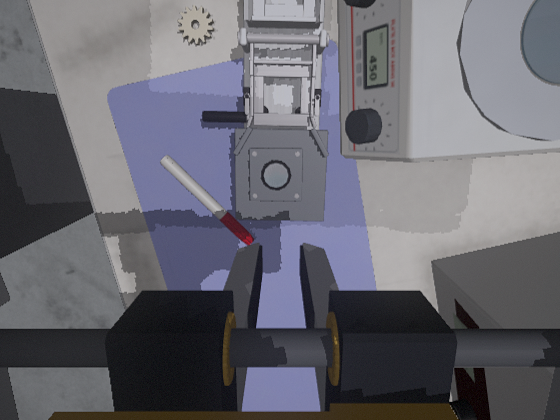

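The view shows the table with corners near (237,220), (324,221), (327,130), the ring at (276,175) and the rod at (203–246,116). I'll zoom in.

```bash
python3 - <<'E'
from h import *
a=cv2.imread('pics/w2.png')[100:230,195:345]
cv2.imwrite('pics/c2.png',cv2.convertScaleAbs(cv2.resize(a,None,fx=4.6,fy=4.6,interpolation=cv2.INTER_CUBIC),alpha=1.4,beta=-40))
E
```

```text
(no output)
```

View pics/c2.png

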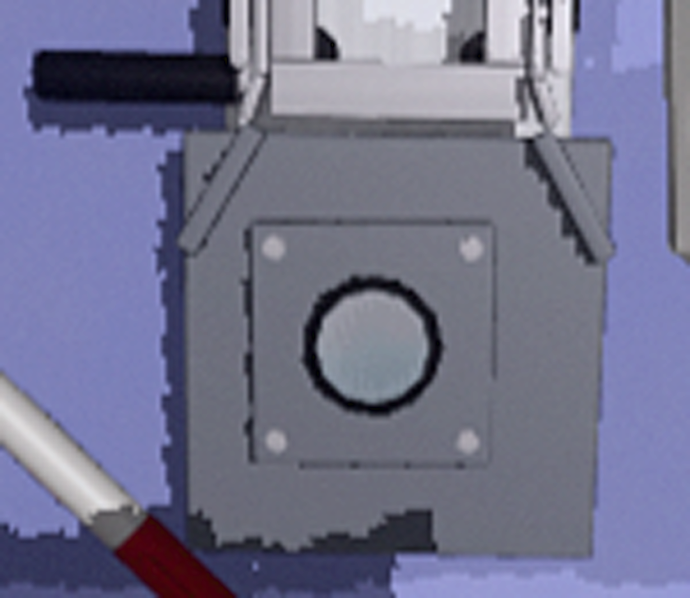

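```bash
python3 - <<'E'
from h import *
c=np.load('w2.npy',allow_pickle=True).item()
P=lambda a:np.array(a,float)/4.6+[195,100]
W=ray(c,P([[185,137],[608,142],[592,556],[187,550]]),34.5)[:,:2]
a,t,r=fit([[-44,-76],[44,-76],[44,-165],[-44,-165]],W); print('fixture',a,t,r.round(1))
R=np.array([[np.cos(a),-np.sin(a)],[np.sin(a),np.cos(a)]])
w=ray(c,P([[252,222],[493,222],[491,464],[252,460]]),40.5)[:,:2]
print(((w-t)@R).round(1),fit([[-25,25],[25,25],[25,-25],[-25,-25]],(w-t)@R))
print('ring',((ray(c,P([373,345]),43)[0,:2]-t)@R).round(1))
print('rod',((ray(c,P([[35,76],[237,76]]),37)[:,:2]-t)@R).round(1))
print('pocket floor end/guides',((ray(c,P([[275,116],[520,122]]),34)[:,:2]-t)@R).round(1),((ray(c,P([[250,150],[545,150]]),41)[:,:2]-t)@R).round(1))
np.savez('fix.npz',a=a,t=t)
m=lambda f,z,y=a: move([*(R@f+t),z],y)
m([0,-164],100); m([0,-164],45)
E
```

```text
fixture -0.18917737127107256 [530.74837454  63.65366075] [1.3 1.  0.8 0.8]
[[ -29.   -93.4]
 [  19.8  -92.6]
 [  20.9 -142.8]
 [ -29.3 -142.7]] (np.float64(0.007216315693230452), array([  -4.3677688 , -117.87408016]), array([0.64442962, 0.60843648, 0.17762669, 0.35517081]))
ring [  -4.1 -117.7]
rod [[-72.6 -65.4]
 [-32.1 -64.8]]
pocket floor end/guides [[-24.7 -72.5]
 [ 25.1 -72.9]] [[-29.2 -79.1]
 [ 29.8 -78.2]]
now [505.3 -75.7 204.4] yaw -0.1749 F [ 0.5 -0.8 -0.2] d(cm) [-0.17 10.44 -2.23] spin 0.82 clk 2.25
now [505.3 -75.7 204.4] yaw -0.1749 F [ 0.5 -0.8 -0.2] d(cm) [-0.18 15.94 -2.23] spin 0.82 clk 2.25
```

```bash
python3 -m jog '[{"grip":7,"dx":-0.2,"dy":4,"dz":2.4,"spin":0.8},{"grip":7,"dx":-0.2,"dy":8,"dz":2.4,"spin":0.8},{"grip":7,"dx":-0.2,"dy":12,"dz":2.4,"spin":0.8},{"grip":7,"dx":-0.2,"dy":14,"dz":2.4,"spin":0.8},{"grip":7,"dx":-0.2,"dy":14,"dz":2.4,"spin":0.8},{"grip":7,"dx":-0.2,"dy":14,"dz":2.4,"spin":0.8},{"grip":7,"dx":-0.2,"dy":14,"dz":2.4,"spin":0.8},{"grip":7,"dx":-0.2,"dy":14,"dz":2.4,"spin":0.8}]' 5 && python3 - <<'E'
from h import *
f=np.load('fix.npz');a=f['a'];t=f['t'];R=np.array([[np.cos(a),-np.sin(a)],[np.sin(a),np.cos(a)]])
move([*(R@[0,-118]+t),45.5],a); print(monitor.read_state()['finger_gap'])
E
```

```text
clock: 3.25
eef_pos: [507.8, -52.5, 64.2]
eef_rot: [-1.571, -0.001, -0.19]
wrist_force: [0.1, -0.2, 0.4]
finger_gap: 70.1
now [507.8 -52.5  64.2] yaw -0.1899 F [ 0.1 -0.2  0.4] d(cm) [0.07 1.87 0.04] spin -0.04 clk 3.25
70.07170148772917
```

```bash
python3 -m jog '[{"grip":7,"dx":0.1,"dy":1,"dz":0,"spin":0},{"grip":7,"dx":0.1,"dy":1.8,"dz":0,"spin":0},{"grip":7,"dx":0.1,"dy":1.8,"dz":0,"spin":0},{"grip":6,"dx":0.1,"dy":1.8,"dz":0,"spin":0},{"grip":5.5,"dx":0.1,"dy":1.8,"dz":0,"spin":0},{"grip":5,"dx":0.1,"dy":1.8,"dz":0,"spin":0},{"grip":4.8,"dx":0.1,"dy":1.8,"dz":0,"spin":0},{"grip":4.8,"dx":0.1,"dy":1.8,"dz":0,"spin":0},{"grip":4.8,"dx":0.1,"dy":1.8,"dz":0,"spin":0},{"grip":4.8,"dx":0.1,"dy":1.8,"dz":0,"spin":0},{"grip":4.8,"dx":0.1,"dy":1.8,"dz":0,"spin":0}]' 5
```

```text
clock: 4.62
eef_pos: [508.5, -52.6, 45.6]
eef_rot: [-1.571, -0.0, -0.19]
wrist_force: [-1.5, -0.3, 4.7]
finger_gap: 50.1
```

```bash
python3 -m jog '[{"grip":6,"dx":0,"dy":0,"dz":0,"spin":0},{"grip":7,"dx":0,"dy":0,"dz":0,"spin":0},{"grip":7,"dx":0,"dy":-1.5,"dz":0,"spin":0},{"grip":7,"dx":0,"dy":-2.5,"dz":0,"spin":0},{"grip":5,"dx":0,"dy":-2.5,"dz":-2,"spin":0},{"grip":3,"dx":0,"dy":-2.5,"dz":-4.2,"spin":0},{"grip":1.5,"dx":0,"dy":-2.5,"dz":-4.2,"spin":0},{"grip":1.5,"dx":0,"dy":-2.5,"dz":-4.2,"spin":0},{"grip":1.5,"dx":0,"dy":-1.2,"dz":-4.2,"spin":0},{"grip":1.5,"dx":0,"dy":0,"dz":-4.2,"spin":0},{"grip":1.5,"dx":0,"dy":0,"dz":-4.2,"spin":0},{"grip":1.5,"dx":0,"dy":0,"dz":-4.2,"spin":0}]' 10 && python3 - <<'E'
from h import *
f=np.load('fix.npz');a=f['a'];t=f['t'];R=np.array([[np.cos(a),-np.sin(a)],[np.sin(a),np.cos(a)]])
move([*(R@[0,-84]+t),45.5],a); s=monitor.read_state(); print(s['finger_gap'])
E
```

```text
clock: 6.12
eef_pos: [500.6, -93.8, 45.4]
eef_rot: [-1.571, 0.0, -0.19]
wrist_force: [-0.1, -0.4, 0.0]
finger_gap: 15.0
now [500.6 -93.8  45.4] yaw -0.1899 F [-0.1 -0.4  0. ] d(cm) [-0.   -0.01  7.63] spin -0.04 clk 6.125
14.983767910068114
```

Clear and centred. Push slowly, stopping short.

```bash
python3 -m jog '[{"grip":1.5,"dx":0,"dy":0,"dz":0.8,"spin":0},{"grip":1.5,"dx":0,"dy":0,"dz":1.3,"spin":0},{"grip":1.5,"dx":0,"dy":0,"dz":1.8,"spin":0},{"grip":1.5,"dx":0,"dy":0,"dz":2.3,"spin":0},{"grip":1.5,"dx":0,"dy":0,"dz":2.8,"spin":0},{"grip":1.5,"dx":0,"dy":0,"dz":3.3,"spin":0},{"grip":1.5,"dx":0,"dy":0,"dz":3.8,"spin":0},{"grip":1.5,"dx":0,"dy":0,"dz":4.3,"spin":0},{"grip":1.5,"dx":0,"dy":0,"dz":4.8,"spin":0},{"grip":1.5,"dx":0,"dy":0,"dz":5.2,"spin":0},{"grip":1.5,"dx":0,"dy":0,"dz":5.6,"spin":0},{"grip":1.5,"dx":0,"dy":0,"dz":5.9,"spin":0},{"grip":1.5,"dx":0,"dy":0,"dz":6.1,"spin":0}]' && python3 - <<'E'
from h import *
c=shot('wrist','w3.png'); np.save('w3.npy',c,allow_pickle=True)
f=np.load('fix.npz');a=f['a'];t=f['t'];R=np.array([[np.cos(a),-np.sin(a)],[np.sin(a),np.cos(a)]])
move([*(R@[0,-78.5]+t),45.5],a)
print(proj(c,[*(R@[0,-60]+t),40]))
E
```

```text
clock: 7.75
eef_pos: [512.1, -33.8, 45.4]
eef_rot: [-1.571, 0.0, -0.19]
wrist_force: [-0.3, -0.4, 0.1]
finger_gap: 14.9
now [512.1 -33.7  45.4] yaw -0.1898 F [ 0.5 -0.   0.4] d(cm) [ 0.   -0.01  2.06] spin -0.04 clk 7.8
[[282.31486151 190.23003667]]
```

View pics/w3.png

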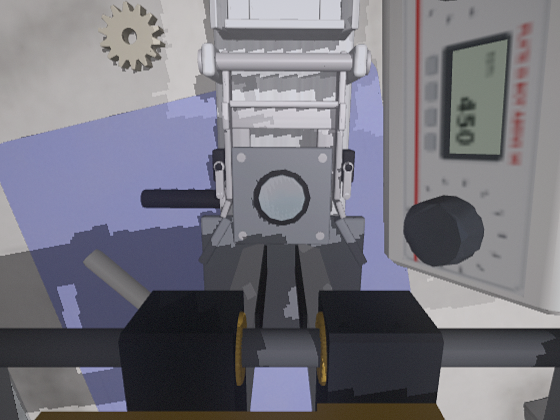

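The carrier (232–331, 147–245) is entering the pocket straight and centred. Push home.

```bash
python3 -m jog '[{"grip":1.5,"dx":0,"dy":0,"dz":0.3,"spin":0},{"grip":1.5,"dx":0,"dy":0,"dz":0.6,"spin":0},{"grip":1.5,"dx":0,"dy":0,"dz":0.9,"spin":0},{"grip":1.5,"dx":0,"dy":0,"dz":1.2,"spin":0},{"grip":1.5,"dx":0,"dy":0,"dz":1.5,"spin":0},{"grip":1.5,"dx":0,"dy":0,"dz":1.7,"spin":0},{"grip":1.5,"dx":0,"dy":0,"dz":1.9,"spin":0},{"grip":1.5,"dx":0,"dy":0,"dz":1.9,"spin":0}]'
```

```text
clock: 8.8
eef_pos: [515.6, -15.3, 45.4]
eef_rot: [-1.571, 0.0, -0.19]
wrist_force: [-0.6, -1.1, -1.4]
finger_gap: 15.3
```

```bash
python3 -m jog '[{"grip":1.5,"dx":0,"dy":0,"dz":0.05,"spin":0},{"grip":1.5,"dx":0,"dy":0,"dz":0.1,"spin":0},{"grip":1.5,"dx":0,"dy":0,"dz":0.15,"spin":0},{"grip":1.5,"dx":0,"dy":0,"dz":0.15,"spin":0}]';  python3 -m jog '[{"grip":1.5,"dx":0,"dy":0,"dz":0.1,"spin":0},{"grip":1.5,"dx":0,"dy":0,"dz":0.1,"spin":0}]'
```

```text
clock: 9.3
eef_pos: [515.7, -14.7, 45.4]
eef_rot: [-1.572, 0.0, -0.19]
wrist_force: [-1.4, -8.5, 0.6]
finger_gap: 14.9
clock: 9.55
eef_pos: [515.8, -14.3, 45.4]
eef_rot: [-1.573, 0.0, -0.19]
wrist_force: [-4.7, -14.1, 0.3]
finger_gap: 15.0
```

```bash
python3 -m jog '[{"grip":1.5,"dx":0,"dy":0,"dz":-0.4,"spin":0},{"grip":1.5,"dx":0,"dy":0,"dz":-1,"spin":0},{"grip":1.5,"dx":0,"dy":-3,"dz":-1,"spin":0},{"grip":2,"dx":0,"dy":-6,"dz":-1,"spin":0},{"grip":3,"dx":-1,"dy":-8,"dz":-1,"spin":-10},{"grip":3,"dx":-2,"dy":-8,"dz":0,"spin":-20},{"grip":3,"dx":-3,"dy":-8,"dz":1.3,"spin":-30},{"grip":3,"dx":-4,"dy":-8,"dz":1.3,"spin":-40},{"grip":3,"dx":-5,"dy":-8,"dz":1.3,"spin":-50},{"grip":3,"dx":-5.8,"dy":-8,"dz":1.3,"spin":-60},{"grip":3,"dx":-5.8,"dy":-8,"dz":1.3,"spin":-70},{"grip":3,"dx":-5.8,"dy":-8,"dz":1.3,"spin":-80},{"grip":3,"dx":-5.8,"dy":-8,"dz":1.3,"spin":-90},{"grip":3,"dx":-5.8,"dy":-8,"dz":1.3,"spin":-90},{"grip":3,"dx":-5.8,"dy":-8,"dz":1.3,"spin":-90},{"grip":3,"dx":-5.8,"dy":-8,"dz":1.3,"spin":-90}]' 5 && python3 - <<'E'
from h import *
c=shot('wrist','w4.png'); np.save('w4.npy',c,allow_pickle=True)
f=np.load('fix.npz');a=f['a'];t=f['t'];R=np.array([[np.cos(a),-np.sin(a)],[np.sin(a),np.cos(a)]])
move([*(R@[-58,-66]+t),24],a+np.pi/2)
for p,z in [((-25,-20),40),((25,-20),40),((25,-70.5),40),((-25,-70.5),40),((-73,-66),35),((-35,-66),35)]: print(p,proj(c,[*(R@p+t),z]).round(0))
E
```

```text
clock: 11.55
eef_pos: [461.6, 10.8, 125.5]
eef_rot: [-1.571, -0.0, 1.379]
wrist_force: [0.3, -0.1, 0.1]
finger_gap: 30.3
now [461.6  10.8 125.4] yaw 1.3791 F [-0.7 -0.1  0.1] d(cm) [-0.11 10.14  0.  ] spin -0.15 clk 11.6
(-25, -20) [[337. 262.]]
(25, -20) [[334. 319.]]
(25, -70.5) [[272. 320.]]
(-25, -70.5) [[271. 262.]]
(-73, -66) [[277. 200.]]
(-35, -66) [[277. 247.]]
```

View pics/w4.png

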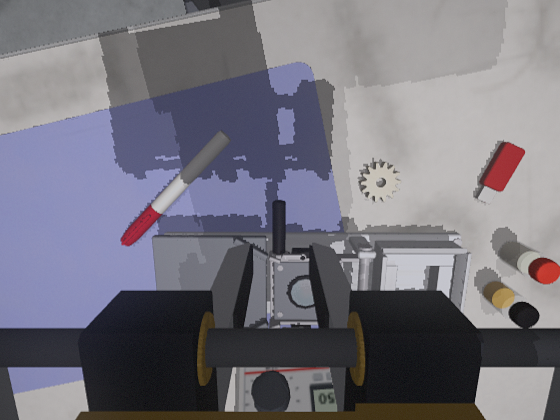

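```bash
python3 -m jog '[{"grip":3,"dx":0,"dy":4,"dz":0,"spin":0},{"grip":3,"dx":0,"dy":7,"dz":0,"spin":0},{"grip":3,"dx":0,"dy":9,"dz":0,"spin":0},{"grip":3,"dx":0,"dy":10.1,"dz":0,"spin":0},{"grip":3,"dx":0,"dy":10.1,"dz":0,"spin":0},{"grip":2,"dx":0,"dy":10.1,"dz":0,"spin":0},{"grip":1.4,"dx":0,"dy":10.1,"dz":0,"spin":0},{"grip":0.8,"dx":0,"dy":10.1,"dz":0,"spin":0},{"grip":0.8,"dx":0,"dy":10.1,"dz":0,"spin":0},{"grip":0.8,"dx":0,"dy":10.1,"dz":0,"spin":0}]' 20 && python3 - <<'E'
from h import *
f=np.load('fix.npz');a=f['a'];t=f['t'];R=np.array([[np.cos(a),-np.sin(a)],[np.sin(a),np.cos(a)]])
move([*(R@[-58,-66]+t),24],a+np.pi/2)
# arc rows: phi0 = initial rod angle (y,z rel. hinge): (-66,-5)->(66,5)
r=np.hypot(66,5);b=np.arctan2(5,66)
for q in np.arange(0,3.15,np.pi/18): print(round(q,2),'dx',round((66-r*np.cos(q-b))/10,2),'dy',round(-(5+r*np.sin(q-b))/10,2))
E
```

```text
clock: 12.85
eef_pos: [461.6, 9.5, 24.9]
eef_rot: [-1.571, 0.002, 1.381]
wrist_force: [-3.1, -14.5, 4.4]
finger_gap: 9.6
now [461.6   9.5  24.9] yaw 1.3809 F [ -3.1 -14.5   4.4] d(cm) [0.01 0.09 0.03] spin -0.04 clk 12.85
0.0 dx 0.0 dy -0.0
0.17 dx 0.01 dy -1.15
0.35 dx 0.23 dy -2.29
0.52 dx 0.63 dy -3.37
0.7 dx 1.22 dy -4.36
0.87 dx 1.97 dy -5.23
1.05 dx 2.87 dy -5.97
1.22 dx 3.87 dy -6.53
1.4 dx 4.96 dy -6.91
1.57 dx 6.1 dy -7.1
1.75 dx 7.25 dy -7.09
1.92 dx 8.39 dy -6.87
2.09 dx 9.47 dy -6.47
2.27 dx 10.46 dy -5.88
2.44 dx 11.33 dy -5.13
2.62 dx 12.07 dy -4.23
2.79 dx 12.63 dy -3.23
2.97 dx 13.01 dy -2.14
3.14 dx 13.2 dy -1.0
```

```bash
python3 -m jog '[{"grip":0.8,"dx":-0.1,"dy":-0.3,"dz":0,"spin":0},{"grip":0.8,"dx":-0.1,"dy":-0.6,"dz":0,"spin":0},{"grip":0.8,"dx":-0.1,"dy":-1.15,"dz":0,"spin":0},{"grip":0.8,"dx":0,"dy":-1.7,"dz":0,"spin":0},{"grip":0.8,"dx":0.1,"dy":-2.3,"dz":0,"spin":0},{"grip":0.8,"dx":0.3,"dy":-2.8,"dz":0,"spin":0},{"grip":0.8,"dx":0.5,"dy":-3.35,"dz":0,"spin":0},{"grip":0.8,"dx":0.8,"dy":-3.9,"dz":0,"spin":0},{"grip":0.8,"dx":1.1,"dy":-4.35,"dz":0,"spin":0},{"grip":0.8,"dx":1.85,"dy":-5.2,"dz":0,"spin":0},{"grip":0.8,"dx":2.75,"dy":-5.95,"dz":0,"spin":0},{"grip":0.8,"dx":2.75,"dy":-5.95,"dz":0,"spin":0}]' && python3 - <<'E'
from h import *
f=np.load('fix.npz');a=f['a'];t=f['t'];R=np.array([[np.cos(a),-np.sin(a)],[np.sin(a),np.cos(a)]])
p=monitor.read_state()['eef_pos']; q=(p[:2]-t)@R; print(q, 'rod z',p[2]+11,'radius',np.hypot(q[1],p[2]+11-40))
c=shot('side','s5.png')
u=proj(c,[*(R@[0,-46]+t),60])[0].astype(int);print(u)
im=c['color'][u[1]-70:u[1]+50,u[0]-80:u[0]+80,::-1]; cv2.imwrite('pics/s5.png',cv2.resize(im,None,fx=5,fy=5,interpolation=cv2.INTER_CUBIC))
E
```

```text
clock: 14.35
eef_pos: [467.6, 36.1, 86.6]
eef_rot: [-1.574, 0.003, 1.381]
wrist_force: [-12.5, -20.5, 30.2]
finger_gap: 9.2
[-56.85197849 -38.91393031] rod z 97.6088921253882 radius 69.52034539905581
[287 217]
```

View pics/s5.png

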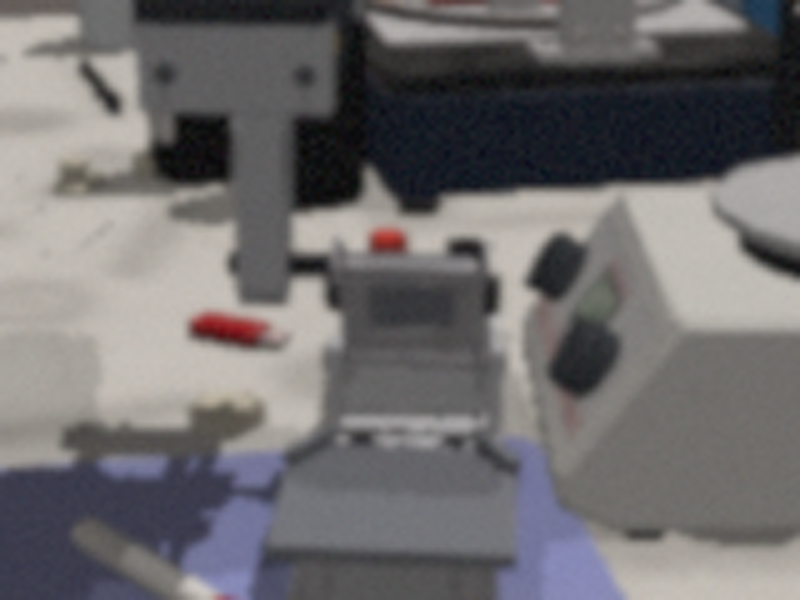

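The flipper is up about 58°, and its underside shows in the side view. The force on the tool points radially outward, so the rod has slid a few mm in the pads. I'll relieve that, grip softer and continue.

```bash
python3 -m jog '[{"grip":0.8,"dx":-0.2,"dy":-0.3,"dz":0,"spin":0},{"grip":0.8,"dx":-0.2,"dy":-0.3,"dz":0,"spin":0},{"grip":0.8,"dx":0.3,"dy":-0.65,"dz":0,"spin":0},{"grip":0.8,"dx":0.9,"dy":-0.95,"dz":0,"spin":0},{"grip":0.8,"dx":1.45,"dy":-1.15,"dz":0,"spin":0},{"grip":0.8,"dx":2,"dy":-1.3,"dz":0,"spin":0},{"grip":0.8,"dx":2.6,"dy":-1.4,"dz":0,"spin":0},{"grip":0.8,"dx":3.15,"dy":-1.5,"dz":0,"spin":0},{"grip":0.8,"dx":3.7,"dy":-1.5,"dz":0,"spin":0},{"grip":0.8,"dx":4.3,"dy":-1.5,"dz":0,"spin":0},{"grip":0.8,"dx":4.3,"dy":-1.5,"dz":0,"spin":0}]' 8 && python3 - <<'E'
from h import *
f=np.load('fix.npz');a=f['a'];t=f['t'];R=np.array([[np.cos(a),-np.sin(a)],[np.sin(a),np.cos(a)]])
s=monitor.read_state();p=s['eef_pos']; q=(p[:2]-t)@R; F=s['wrist_force']; print(q, p[2], 'F fix',F[:2]@R,F[2])
E
```

```text
clock: 15.78
eef_pos: [475.1, 80.8, 98.9]
eef_rot: [-1.571, -0.001, 1.381]
wrist_force: [2.8, 1.7, 2.9]
finger_gap: 9.7
[-57.92398761   6.34647951] 98.8583691299007 F fix [2.42546386 2.18532181] 2.928638943195341
```

```bash
python3 -m jog '[{"grip":0.8,"dx":0.55,"dy":0.1,"dz":0,"spin":0},{"grip":0.8,"dx":1.15,"dy":0.2,"dz":0,"spin":0},{"grip":0.8,"dx":1.7,"dy":0.4,"dz":0,"spin":0},{"grip":0.8,"dx":2.2,"dy":0.6,"dz":0,"spin":0},{"grip":0.8,"dx":2.7,"dy":0.9,"dz":0,"spin":0},{"grip":0.8,"dx":3.2,"dy":1.2,"dz":0,"spin":0},{"grip":0.8,"dx":3.65,"dy":1.55,"dz":0,"spin":0},{"grip":0.8,"dx":4.1,"dy":1.95,"dz":0,"spin":0},{"grip":0.8,"dx":4.5,"dy":2.4,"dz":0,"spin":0},{"grip":0.8,"dx":4.8,"dy":2.85,"dz":0,"spin":0},{"grip":0.8,"dx":4.8,"dy":2.85,"dz":0,"spin":0}]' 10 && python3 - <<'E'
from h import *
f=np.load('fix.npz');a=f['a'];t=f['t'];R=np.array([[np.cos(a),-np.sin(a)],[np.sin(a),np.cos(a)]])
s=monitor.read_state();p=s['eef_pos']; q=(p[:2]-t)@R; F=s['wrist_force']; print(q, p[2], 'F fix',F[:2]@R,F[2])
E
```

```text
clock: 17.15
eef_pos: [484.0, 127.6, 70.1]
eef_rot: [-1.571, -0.0, 1.381]
wrist_force: [1.8, 1.5, -1.6]
finger_gap: 9.3
[-57.95635284  54.01640888] 70.06173032492416 F fix [1.52164415 1.80423034] -1.607004272421936
```

```bash
python3 -m jog '[{"grip":0.8,"dx":0.3,"dy":0.5,"dz":0,"spin":0},{"grip":0.8,"dx":0.55,"dy":1.0,"dz":0,"spin":0},{"grip":0.8,"dx":0.7,"dy":1.3,"dz":0,"spin":0},{"grip":0.8,"dx":0.8,"dy":1.55,"dz":0,"spin":0},{"grip":0.8,"dx":0.85,"dy":1.8,"dz":0,"spin":0},{"grip":0.8,"dx":0.95,"dy":2.1,"dz":0,"spin":0},{"grip":0.8,"dx":1.0,"dy":2.4,"dz":0,"spin":0},{"grip":0.8,"dx":1.05,"dy":2.65,"dz":0,"spin":0},{"grip":0.8,"dx":1.1,"dy":2.95,"dz":0,"spin":0},{"grip":0.8,"dx":1.1,"dy":3.25,"dz":0,"spin":0},{"grip":0.8,"dx":1.1,"dy":3.4,"dz":0,"spin":0},{"grip":0.8,"dx":1.1,"dy":3.4,"dz":0,"spin":0}]' 12 && python3 - <<'E'
from h import *
f=np.load('fix.npz');a=f['a'];t=f['t'];R=np.array([[np.cos(a),-np.sin(a)],[np.sin(a),np.cos(a)]])
s=monitor.read_state();p=s['eef_pos']; q=(p[:2]-t)@R; F=s['wrist_force']; print(q, p[2], 'F fix',F[:2]@R,F[2])
E
```

```text
clock: 18.65
eef_pos: [486.2, 138.7, 36.3]
eef_rot: [-1.571, -0.001, 1.381]
wrist_force: [2.6, 8.5, -0.4]
finger_gap: 9.3
[-57.87554301  65.31290354] 36.27208342543674 F fix [0.91111026 8.85680104] -0.39411409104548945
```

```bash
python3 -m jog '[{"grip":1.5,"dx":0,"dy":0,"dz":0,"spin":0},{"grip":2,"dx":-0.1,"dy":0,"dz":0,"spin":0},{"grip":2,"dx":0,"dy":-1.5,"dz":0,"spin":0},{"grip":2,"dx":0,"dy":-3.5,"dz":0,"spin":0},{"grip":1,"dx":0,"dy":-3.5,"dz":0,"spin":0},{"grip":0,"dx":0,"dy":-3.5,"dz":0,"spin":0},{"grip":0,"dx":0,"dy":-3.5,"dz":0,"spin":0},{"grip":0,"dx":0,"dy":-3,"dz":0,"spin":0},{"grip":0,"dx":0,"dy":-2.6,"dz":0,"spin":0},{"grip":0,"dx":0,"dy":-2.3,"dz":0,"spin":0},{"grip":0,"dx":0,"dy":-2.1,"dz":0,"spin":0},{"grip":0,"dx":0,"dy":-2.0,"dz":0,"spin":0},{"grip":0,"dx":0,"dy":-2.0,"dz":0,"spin":0}]' 12
```

```text
clock: 20.27
eef_pos: [486.2, 138.2, 57.6]
eef_rot: [-1.571, -0.0, 1.381]
wrist_force: [-7.8, -1.3, 17.7]
finger_gap: 0.3
```

The rod top is at z 49.6 with 18 N of reaction, so it is on its stop. Retreat and check.

```bash
python3 -m jog '[{"grip":0,"dx":0,"dy":-2,"dz":0,"spin":0},{"grip":0,"dx":0,"dy":-6,"dz":0,"spin":0},{"grip":0,"dx":0,"dy":-10,"dz":2,"spin":0},{"grip":0,"dx":0,"dy":-14,"dz":4,"spin":0},{"grip":0,"dx":-4,"dy":-14,"dz":5,"spin":0},{"grip":0,"dx":-9,"dy":-14,"dz":5,"spin":0},{"grip":0,"dx":-14,"dy":-14,"dz":5,"spin":0},{"grip":0,"dx":-19,"dy":-14,"dz":5,"spin":0},{"grip":0,"dx":-24,"dy":-14,"dz":5,"spin":0},{"grip":0,"dx":-24,"dy":-14,"dz":5,"spin":0},{"grip":0,"dx":-24,"dy":-14,"dz":5,"spin":0}]' && python3 - <<'E'
from h import *
f=np.load('fix.npz');a=f['a'];t=f['t'];R=np.array([[np.cos(a),-np.sin(a)],[np.sin(a),np.cos(a)]])
out=[]
for n,h in (('side',45),('top',45)):
    c=shot(n,n+'9.png');u=proj(c,[*(R@[0,30]+t),40])[0].astype(int)
    im=c['color'][u[1]-h:u[1]+h,u[0]-60:u[0]+60,::-1]; out.append(cv2.resize(im,(800,int(800*h/60)//2*1 if 0 else 600)) if 0 else cv2.resize(im,None,fx=3.3,fy=3.3*2,interpolation=cv2.INTER_CUBIC) if 0 else cv2.resize(im,None,fx=3.3*2,fy=3.3,interpolation=cv2.INTER_CUBIC) if 0 else cv2.resize(im,None,fx=3.3,fy=3.3,interpolation=cv2.INTER_CUBIC))
    P=[(-25,48-25,26),(25,48-25,26),(25,73,26),(-25,73,26),(-73,66,45)]
    print(n,[(((proj(c,[*(R@p[:2]+t),p[2]])[0])-u+[60,h])*3.3).round(0).tolist() for p in P])
cv2.imwrite('pics/end.png',np.hstack(out))
E
```

```text
clock: 21.65
eef_pos: [391.7, -87.9, 196.4]
eef_rot: [-1.571, -0.0, 1.38]
wrist_force: [0.1, 1.0, -1.0]
finger_gap: 0.2
side [[160.0, 173.0], [236.0, 176.0], [238.0, 148.0], [165.0, 146.0], [95.0, 122.0]]
top [[204.0, 192.0], [218.0, 124.0], [150.0, 112.0], [135.0, 179.0], [126.0, 243.0]]
```

View pics/end.png

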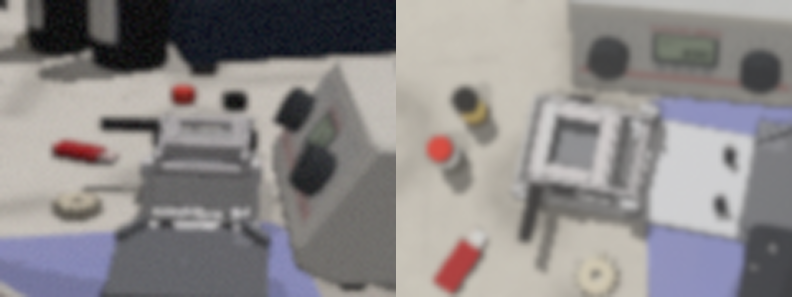

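Flipper is folded: rod end at (100,123) against an expected (95,122), and the carrier's back shows through the window. I'll use one closer view to check it dropped.

```bash
python3 -m jog '[{"grip":0,"dx":4,"dy":0,"dz":-3,"spin":0},{"grip":0,"dx":8,"dy":0,"dz":-7,"spin":0},{"grip":0,"dx":12,"dy":0,"dz":-11,"spin":0},{"grip":0,"dx":16,"dy":0,"dz":-15,"spin":0},{"grip":0,"dx":19,"dy":3,"dz":-16.8,"spin":0},{"grip":0,"dx":19,"dy":6,"dz":-16.8,"spin":0},{"grip":0,"dx":19,"dy":8,"dz":-16.8,"spin":0},{"grip":0,"dx":19,"dy":8,"dz":-16.8,"spin":0},{"grip":0,"dx":19,"dy":8,"dz":-16.8,"spin":0}]' && python3 - <<'E'
from h import *
f=np.load('fix.npz');a=f['a'];t=f['t'];R=np.array([[np.cos(a),-np.sin(a)],[np.sin(a),np.cos(a)]])
c=shot('wrist','w9.png');np.save('w9.npy',c,allow_pickle=True);u=proj(c,[*(R@[-10,48]+t),40])[0].astype(int);print(u)
x0,y0=max(u[0]-90,0),max(u[1]-70,0)
im=c['color'][y0:y0+140,x0:x0+180,::-1]; cv2.imwrite('pics/e2.png',cv2.resize(im,None,fx=4.2,fy=4.2,interpolation=cv2.INTER_CUBIC)); print(x0,y0)
E
```

```text
clock: 22.88
eef_pos: [592.9, 67.4, 117.5]
eef_rot: [-1.572, -0.0, 1.382]
wrist_force: [0.9, -0.3, -0.3]
finger_gap: 0.3
[326 124]
236 54
```

View pics/e2.png

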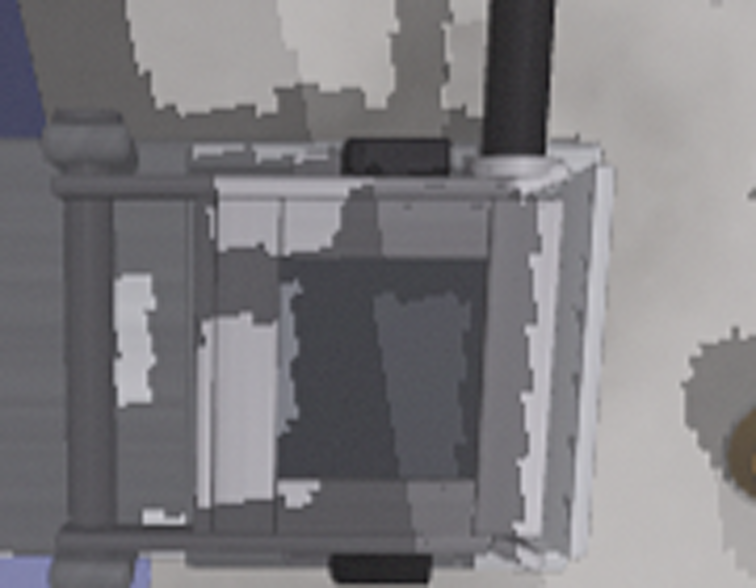

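The window view at (280–485, 258–478) shows the carrier's back well below the window. Shadow edges are offset about 5 mm at the bar (y 318→285) and 3 mm at the right edge (485→468), which fits a dropped carrier. The arm shades part of it, so I'll take one unshaded view with the arm on the robot's side.

```bash
python3 -m jog '[{"grip":0,"dx":0,"dy":-5,"dz":0,"spin":10},{"grip":0,"dx":0.5,"dy":-5,"dz":3,"spin":20},{"grip":0,"dx":1,"dy":-5,"dz":6,"spin":30},{"grip":0,"dx":2,"dy":-5,"dz":9,"spin":40},{"grip":0,"dx":3,"dy":-5,"dz":12,"spin":50},{"grip":0,"dx":3,"dy":-5,"dz":13.5,"spin":60},{"grip":0,"dx":3,"dy":-5,"dz":13.5,"spin":70},{"grip":0,"dx":3,"dy":-5,"dz":13.5,"spin":80},{"grip":0,"dx":3,"dy":-5,"dz":13.5,"spin":90},{"grip":0,"dx":3,"dy":-5,"dz":13.5,"spin":100},{"grip":0,"dx":3,"dy":-5,"dz":13.5,"spin":110},{"grip":0,"dx":3,"dy":-5,"dz":13.5,"spin":120},{"grip":0,"dx":3,"dy":-5,"dz":13.5,"spin":130},{"grip":0,"dx":3,"dy":-5,"dz":13.5,"spin":140},{"grip":0,"dx":3,"dy":-5,"dz":13.5,"spin":150},{"grip":0,"dx":3,"dy":-5,"dz":13.5,"spin":160},{"grip":0,"dx":3,"dy":-5,"dz":13.5,"spin":170},{"grip":0,"dx":3,"dy":-5,"dz":13.5,"spin":180},{"grip":0,"dx":3,"dy":-5,"dz":13.5,"spin":180},{"grip":0,"dx":3,"dy":-5,"dz":13.5,"spin":180}]' && python3 - <<'E'
from h import *
f=np.load('fix.npz');a=f['a'];t=f['t'];R=np.array([[np.cos(a),-np.sin(a)],[np.sin(a),np.cos(a)]])
c=shot('wrist','w10.png');u=proj(c,[*(R@[-10,48]+t),45])[0].astype(int);print(u)
x0,y0=max(u[0]-80,0),max(u[1]-60,0)
im=c['color'][y0:y0+140,x0:x0+170,::-1]; cv2.imwrite('pics/e3.png',cv2.resize(im,None,fx=4.2,fy=4.2,interpolation=cv2.INTER_CUBIC)); print(x0,y0)
for z in (26,32,40,46,49): print(z,((proj(c,[[*(R@p+t),z] for p in ((-25,23),(25,23),(25,73),(-25,73))])-[x0,y0])*4.2).round(0).tolist())
E
```

```text
clock: 25.42
eef_pos: [465.7, 121.7, 166.9]
eef_rot: [-1.57, 0.0, -1.757]
wrist_force: [0.1, -0.1, -0.9]
finger_gap: 0.4
[278 128]
198 68
26 [[461.0, 328.0], [467.0, 72.0], [214.0, 71.0], [219.0, 327.0]]
32 [[463.0, 330.0], [469.0, 69.0], [212.0, 68.0], [216.0, 329.0]]
40 [[466.0, 333.0], [472.0, 65.0], [208.0, 64.0], [213.0, 332.0]]
46 [[468.0, 335.0], [475.0, 62.0], [205.0, 61.0], [210.0, 334.0]]
49 [[470.0, 336.0], [476.0, 60.0], [203.0, 59.0], [209.0, 335.0]]
```

View pics/e3.png

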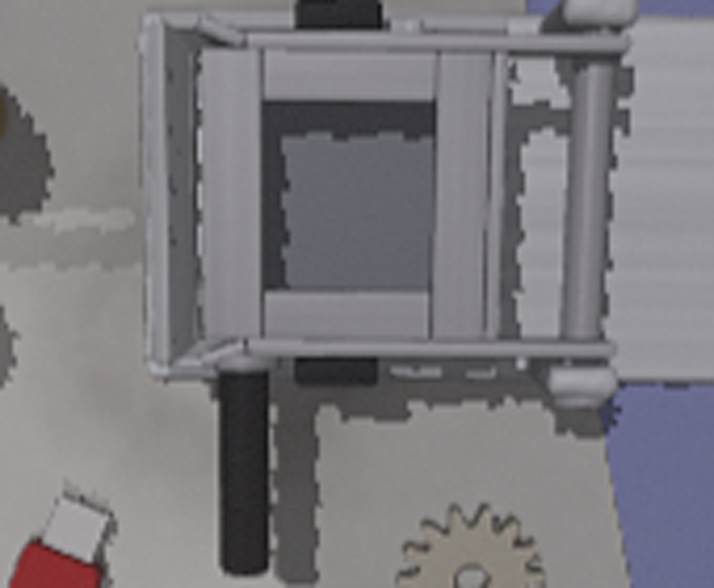

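The rod shadow gives this light a slope of about 0.19, and the left shadow band is about 3.5 mm wide. That puts the carrier's back about 16–18 mm below the window edge, which is seated depth; still in the pocket it would be about 3 mm. Both bands are even in width, so the carrier is level. Handing in.

```bash
python3 -c "
from cell import ticket; print(ticket.sign_off())"
```

```text
the job is handed in; nothing more can be done
None
```

The job is handed in at 25.4 s of robot time, with the flipper folded over on its stop. The carrier appears to lie flat in the nest; `sign_off()` gives no verdict, so that rests on my checks.

**What I did:** I squared and centred the carrier with the jaws, then pushed it with two fingers until the force reached about 14 N. Its outer edge was then at y ≈ -71 mm, where a seated carrier's should be. I gripped the handle rod and swung it over in an arc, then pressed it down from above.

**Last checks:**
- **Flipper:** the rod top is at z ≈ 49.6 mm (expected 50) and pushed back with about 18 N, so it is on its stop.
- **Carrier:** the shadow through the window puts its back about 16–18 mm below the window edge. That matches a carrier dropped into the nest; one still in the pocket would be about 3 mm down. The shadow bands are even in width, so it lies level.
- **Robot:** it touches nothing and stands clear of the fixture.

**What did not go to plan:**
- **First move:** it was refused because rows must give all five values, and nothing moved.
- **Swing:** the rod slid about 4 mm in the pads early on and the wrist force rose to about 38 N. I eased off, used a softer grip and carried on.
- **Not measured directly:** I could not see the carrier's position in plan inside the nest, or its place in the pocket as it passed upright. I inferred the nest position from the drop depth.

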